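# Set the induction cooker going under the frying pan

## Task

Get the induction cooker heating the frying pan that stands on it: switch the cooker on at its red rocker switch, then press the orange frying key, and then the green start key. Press each one lightly with your fingertips and let go of it before the next; press no other key, and leave the pan and everything else on the counter where it stands.

Things in the scene. Friction and masses are not known exactly. Their poses are not given: they have to be found in the camera images.
- cooker: portable induction cooker, a fixed slab 370 mm deep (x) x 300 wide (y) x 58 high, grey with black glass plate; origin at the centre of its underside on the counter, x axis from its control panel (on the robot's side) to its back, z up. Glass top at 58 mm, from x = -112 mm to the back. Pushing on the cooker with 20 N or more is too hard; switch and keys need at most 5 N
- panel (a point): middle of the black control panel at the cooker's front edge, 54 mm above the counter; axes as the cooker's. The panel is 73 mm deep; all controls lie in one row across it (x = 0 here): red rocker at y = +114 mm, then keys blue +62, orange +18, white -26, yellow -70, green -114 mm. Seen from the robot, the rocker is leftmost, green rightmost
- power (a joint): red rocker switch: 0 rad off, 0.30 fully on, 0.20 counts as on; stays where left. V-shaped, 40 mm (x) x 23 mm, rocks about its middle, 57 mm above the counter. Off: the half towards the robot (white circle) is level, the half towards the glass (white bar) slopes up, its end 6 mm higher. About 3 N down on that raised half, fingertips wholly on its side of the middle, tips it on
- power_on_end (a point): point on the top face of the rocker's raised (bar-marked) half, 16 mm from the rocking axis and 4 mm from the end: 62 mm above the counter when off, 57 mm when fully on; the place to press
- fry (a joint): orange push key of the cooker (pan sign, the frying programme), second key from the left, between blue and white: how far it is down, 0 (up) to 0.005 m (bottomed). 20 mm deep x 24 mm wide, 6 mm proud of the panel; springs back up; 0.8 N starts it, 2.8 N at 2.5 mm, 4.8 N at the bottom; registers when 2.5 mm down for 0.05 s
- fry_top (a point): centre of the orange key's top face, 60 mm above the counter when up; axes as the cooker's
- start (a joint): green push key of the cooker (triangle sign, start), the rightmost key: how far it is down, 0 (up) to 0.005 m (bottomed). 20 mm deep x 24 mm wide, 6 mm proud of the panel; springs back up; 0.8 N starts it, 2.8 N at 2.5 mm, 4.8 N at the bottom; registers when 2.5 mm down for 0.05 s
- start_top (a point): centre of the green key's top face, 60 mm above the counter when up; axes as the cooker's
- boil (a joint): blue push key of the cooker (pot sign, boiling programme), leftmost key, next to the rocker: how far it is down, 0 (up) to 0.005 m (bottomed). 20 mm deep x 24 mm wide, 6 mm proud of the panel; springs back up; 0.8 N starts it, 2.8 N at 2.5 mm, 4.8 N at the bottom; registers when 2.5 mm down for 0.05 s; not to be pressed
- warm (a joint): white push key of the cooker (three waves, keep warm), the middle key: how far it is down, 0 (up) to 0.005 m (bottomed). 20 mm deep x 24 mm wide, 6 mm proud of the panel; springs back up; 0.8 N starts it, 2.8 N at 2.5 mm, 4.8 N at the bottom; registers when 2.5 mm down for 0.05 s; not to be pressed
- timer (a joint): yellow push key of the cooker (clock sign, timer), second key from the right, next to green: how far it is down, 0 (up) to 0.005 m (bottomed). 20 mm deep x 24 mm wide, 6 mm proud of the panel; springs back up; 0.8 N starts it, 2.8 N at 2.5 mm, 4.8 N at the bottom; registers when 2.5 mm down for 0.05 s; not to be pressed
- pan: dark steel frying pan standing loose on the glass plate, 240 mm across the rim, 45 mm high (rim about 103 mm above the counter), with a straight handle along its own x axis to 295 mm from the centre, rising to 76 mm above the pan's underside; origin at the centre of its underside; the handle points to the left of the cooker seen from the robot. To be left alone
- mug: blue mug, 80 mm across, 95 mm high, origin at the centre of its underside, left of the cooker's panel; to be left alone
- bowl: clear glass bowl, 150 mm across, 60 mm high, origin at the centre of its underside, on the far left; to be left alone
- oil: amber oil bottle with yellow cap, 62 mm across, 215 mm high, origin at the centre of its underside, right of the cooker; to be left alone
- salt: white salt jar with steel cap, 58 mm across, 90 mm high, origin at the centre of its underside, right of the cooker; to be left alone
- spice: spice tin with red label, 60 mm across, 110 mm high, origin at the centre of its underside, right of the cooker; to be left alone
- turner: spatula lying flat along its own x axis, 290 mm long, under 30 mm high, origin about halfway along it, right of the cooker beyond the jars; to be left alone

How it is judged:
By the outcome, as a careful person would: the job done as asked, in the order asked, and still so for the second after the job is handed in, with the robot touching nothing.
It also fails if it takes over 38 s, if anything falls off the work surface, if the arm or the gripper's body presses on something with over 40 N, if the wrist force passes 120 N, or if a joint passes its speed limit or range.

## Robot

A 6-joint arm with a two-finger parallel gripper is mounted at the origin on the work surface. World frame = base frame: x ahead of the robot, y to its left, z up, the work surface at z = 0. Lengths are in m, angles in degrees, forces in N, time in s.
With the tool pointing down it reaches from about 0.375 to 0.9 m from the base axis. Payload 3.1 kg.
Tool frame: the origin (TCP) lies at the very end of the fingers, on their centre line; the grasp point (between the pads) lies 19 mm behind it; z points along the fingers, y is the line along which they close (so a half turn about z gives the same grasp; the last joint's range is limited). The gripper opens to 87 mm and grips with 3 to 60 N. Pads are 19 mm wide; open, the fingers measure 117 mm over their backs; the gripper's body (75 mm by 190 mm) begins 51 mm behind the grasp point.
Start: joints at [-74.227, 30.224, 82.088, -0, 67.689, -10.227], TCP at [0.274, -0.562, 0.223] pointing down, gripper open.
Joint ranges: [-176.69, 176.69], [-43.24, 126.21], [12.49, 139.97], [-82, 262], [0, 151.66], [-163.58, 163.58]. Speed limits (degrees/s): [159.86, 159.86, 180, 180, 180, 180].

## Interface

Orientations are given as a 3x3 rotation matrix whose columns are the frame's x, y, z axes.
In Python, from rig import readout, viewer, ticket gives the robot as it stands.
- The arm moves only by the tool send_rows, never from a script. Its argument "moves" is a list of rows, each a list of 6 numbers: the shift along the tool's x, y, z in units of 250 mm (1.0 is 250 mm), then the turn, a rotation vector about the tool's x, y, z in units of 90 degrees (1.0 is 90 degrees). A call has 1 to 12 rows; each row is the pose to reach, as a shift and turn from the pose commanded when the call began, along the tool's axes at that moment; what a row does not reach only later rows make up. A row lasts 1/10 s, in which the tool goes at most 50 mm and 8.59 degrees, less where a joint would pass 70% of its speed; a pose out of reach is approached as far as the arm can. A call with a number of a shift or a turn outside -1 to 1 is refused whole. A call with a gripper value outside its range is refused whole. "grip" is the opening, from 0 (shut) to 1 (fully open), set as the call begins (left out, the last holds). The fingers move at their own pace and stop on an object; the grip force is fixed at half the most. Time passes only in rows, so rows that repeat a pose let the fingers close. It gives the time, the measured TCP pose, the force, the opening and the grip force at its end, in the units of the state.
- readout.read_state(): the state, without advancing time (a new reading comes with each control period).
- viewer.capture(name): name is "side" or "top" or "wrist"; returns (picture, depth): 480x640x3 uint8, red, green, blue; 480x640 float32, m along the optical axis (not along the pixel's ray), 0 where there is no reading.
- viewer.camera_info(name): a dict with "fx", "fy", "cx", "cy" (pixels), "distortion" ([k1, k2, p1, p2, k3] as OpenCV has them; the pictures are not rectified), "R" (3x3) and "t" (3): a world point X has camera coordinates R X + t; the wrist camera has in their place "tool_from_camera" (4x4, takes a point from camera to tool coordinates, whose origin is the TCP and whose axes are the flange's). Camera axes: x right, y down, z forward; pixel columns grow to the right and rows downward; lengths in m; the calibration is good to about 2 mm. A picture is of the moment at which its call begins: read the wrist's pose just before it. camera_info takes no time and is no camera call.
- ticket.hand_in(): hands the job in; it is judged then, once.
The state is a dict: "time_s": time; "joint_positions": joint angles; "qvel": joint speeds; "tau": joint torques, N m; "position": TCP position; "tcp_rot": TCP orientation; "force": force on the tool from outside, world axes, zero at the start; "moment": the same for the moment, N m; "opening": opening from 0.0 (shut) to 1.0 (fully open); "grasp_force": force on a finger pad.
Only numpy, scipy, OpenCV 4.12 (cv2) and the standard library are available. Lean on these libraries where they do the work, as an engineer would, in place of code of your own. Each camera call takes 0.05 s, during which the arm holds its last target. There are 200 camera calls.

## Working session

There is one attempt and no reset: what is moved stays moved. The work goes in short steps, Python scripts to look and compute and a tool call to move; the robot and the scene stay as the last step left them, time stands still between calls to the robot, and variables do not carry over. Pictures are saved under pics/ and viewed, at most 10 in all, crops included, and the job is handed in when it is done.

Besides the shell and the picture viewer there is one more tool, called after "Request:" by a JSON object that holds its "name" and its "arguments", one argument or row to a line. send_rows: Moves the arm, as the interface text tells. Shifts and turns lie within -1 to 1; 1 stands for 250 mm of shift or 90 degrees of turn. Its arguments: {"type":"object","properties":{"moves":{"type":"array"},"grip":{"type":"number"}},"required":["moves"]}

```bash
mkdir -p pics; ls
python3 - <<'E'
from rig import readout, viewer
import cv2, numpy as np
s=readout.read_state(); print({k:np.round(v,3).tolist() for k,v in s.items()})
for n in ("top","side"):
    p,d=viewer.capture(n); np.savez(f"pics/{n}0.npz",p=p,d=d); cv2.imwrite(f"pics/{n}0.png",p[:,:,::-1])
    print(n,viewer.camera_info(n))
print(viewer.camera_info("wrist"))
E
```

```text
pics
{'time_s': 0.0, 'joint_positions': [-74.23, 30.277, 82.156, -0.001, 67.687, -10.228], 'qvel': [0.056, -0.035, -0.03, -0.014, -0.043, -0.089], 'tau': [0.002, -44.003, -17.66, 0.063, 0.058, -0.0], 'position': [0.274, -0.561, 0.222], 'tcp_rot': [[0.899, 0.438, -0.001], [0.438, -0.899, 0.002], [0.0, -0.002, -1.0]], 'force': [-0.014, -0.011, -0.855], 'moment': [0.032, 0.001, -0.035], 'grasp_force': 0.0, 'opening': 0.999}
top {'fx': 585.2249317710273, 'fy': 585.2249317710273, 'cx': 331.52404394326595, 'cy': 241.12917641695762, 'distortion': array([-0.19175146,  0.        ,  0.        ,  0.        ,  0.        ]), 'R': array([[ 0.0124024 , -0.99985068,  0.01203358],
       [-0.99846492, -0.01303311, -0.05383248],
       [ 0.05398128, -0.01134746, -0.99847747]]), 't': array([0.04330752, 0.56739845, 1.58110277])}
side {'fx': 528.7159764686746, 'fy': 528.7159764686746, 'cx': 323.232531876769, 'cy': 241.64377418781783, 'distortion': array([-0.06323688,  0.        ,  0.        ,  0.        ,  0.        ]), 'R': array([[-0.91498622, -0.40334948, -0.01046017],
       [-0.26542498,  0.62122943, -0.73730833],
       [ 0.3038911 , -0.67185057, -0.6754754 ]]), 't': array([0.53693554, 0.15405375, 1.49199933])}
{'fx': 394.76664755085267, 'fy': 394.76664755085267, 'cx': 319.2512972466913, 'cy': 243.42275117697855, 'distortion': array([-0.01529545,  0.        ,  0.        ,  0.        ,  0.        ]), 'tool_from_camera': array([[ 1.76282134e-04, -9.58227012e-01, -2.86008675e-01,
         7.84270013e-02],
       [ 9.99999975e-01,  2.09064304e-04, -8.40846289e-05,
        -7.83354995e-04],
       [ 1.40366367e-04, -2.86008653e-01,  9.58227025e-01,
        -1.61482447e-01],
       [ 0.00000000e+00,  0.00000000e+00,  0.00000000e+00,
         1.00000000e+00]])}
```

View pics/top0.png

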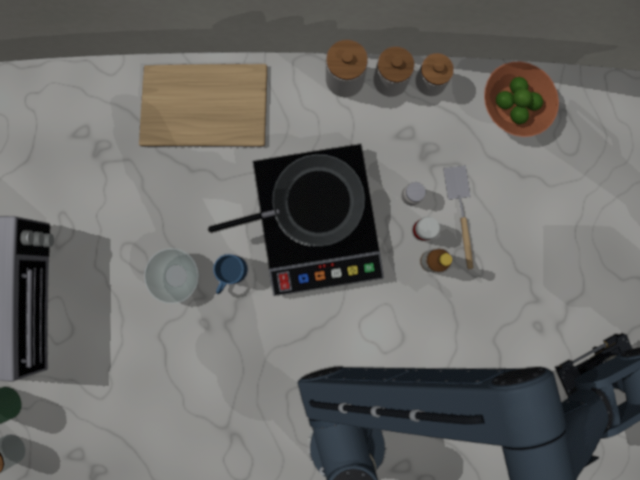

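View pics/side0.png

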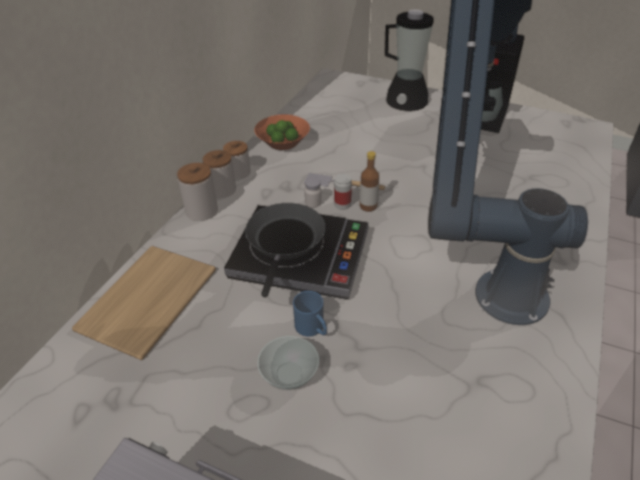

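The top view shows the panel row from rocker (285,281), through blue (303,279), orange (320,276), white (336,273) and yellow (352,270), to green (369,268). The mug stands at (230,270) and the oil bottle at (440,260). The side view shows the same row running from the red rocker (340,280) to green (356,226).

```bash
cat > h.py <<'E'
import cv2, numpy as np
from rig import viewer
def ray(n,uv,s=None):
    c=viewer.camera_info(n); K=np.array([[c['fx'],0,c['cx']],[0,c['fy'],c['cy']],[0,0,1]])
    q=cv2.undistortPoints(np.array([[uv]],float),K,np.array(c['distortion']))[0,0]
    d=np.array([q[0],q[1],1.])
    if n=="wrist":
        T=np.array(c['tool_from_camera']); R=np.array(s['tcp_rot'])
        return np.array(s['position'])+R@T[:3,3], R@T[:3,:3]@d
    return -c['R'].T@c['t'], c['R'].T@d
def onplane(n,uv,z,s=None):
    o,d=ray(n,uv,s); return o+d*(z-o[2])/d[2]
def blobs(p,box,H,smin=110,vmin=60,amin=15):
    x0,y0,x1,y1=box; hsv=cv2.cvtColor(p,cv2.COLOR_RGB2HSV)[y0:y1,x0:x1]
    h=hsv[...,0].astype(int); m=(np.abs((h-H+90)%180-90)<6)&(hsv[...,1]>smin)&(hsv[...,2]>vmin)
    n,l,st,ce=cv2.connectedComponentsWithStats(m.astype(np.uint8))
    return [(int(st[i,4]),st[i,:4]+[x0,y0,0,0],ce[i]+[x0,y0]) for i in range(1,n) if st[i,4]>=amin]
E
python3 - <<'E'
from h import *
cols=dict(red=(0,.058),blue=(112,.06),orange=(10,.06),yellow=(25,.06),green=(70,.06))
for n,box in (("top",(262,250,390,300)),("side",(325,215,372,292))):
    p=np.load(f"pics/{n}0.npz")['p']
    for k,(H,z) in cols.items():
        for a,b,c in blobs(p,box,H): print(n,k,a,b.tolist(),c.round(1),onplane(n,c,z).round(4))
E
```

```text
top red 139 [279, 273, 11, 17] [283.8 280.9] [0.4573 0.1759 0.058 ]
top blue 94 [298, 273, 11, 11] [303.1 278. ] [0.4659 0.1249 0.06  ]
top orange 96 [314, 271, 12, 10] [319.3 275.4] [0.4733 0.0821 0.06  ]
top yellow 99 [347, 265, 11, 11] [352.2 269.9] [ 0.4887 -0.0046  0.06  ]
top green 60 [364, 263, 10, 9] [368.8 267.2] [ 0.4964 -0.0486  0.06  ]
side red 87 [333, 273, 14, 9] [339.1 277.7] [0.4592 0.1785 0.058 ]
side blue 51 [340, 262, 8, 7] [343.4 265.1] [0.4661 0.1297 0.06  ]
side orange 74 [342, 251, 10, 9] [346.7 254.8] [0.4733 0.087  0.06  ]
side yellow 58 [348, 232, 10, 8] [352.5 235.3] [0.489  0.0011 0.06  ]
```

Request:
{"name": "send_rows", "arguments": {
  "moves": [
    [0,0,-0.08,0,0,0],
    [0.04,-0.04,-0.16,0,0,0],
    [0.12,-0.13,-0.24,0,0,0.01],
    [0.22,-0.24,-0.24,0,0,0.03],
    [0.33,-0.36,-0.24,0,0,0.05],
    [0.44,-0.48,-0.24,0,0,0.08],
    [0.55,-0.6,-0.24,0,0,0.11],
    [0.66,-0.72,-0.24,0,0,0.14],
    [0.76,-0.82,-0.24,0,0,0.16],
    [0.84,-0.9,-0.24,0,0,0.179],
    [0.9,-0.95,-0.24,0,0,0.179],
    [0.9,-0.95,-0.24,0,0,0.179]
  ],
  "grip": 0
}}

```text
time_s: 1.3
position: [0.3722, -0.247, 0.2823]
tcp_rot: [[0.985, 0.175, -0.001], [0.175, -0.985, 0.002], [-0.0, -0.002, -1.0]]
force: [-0.5, -0.6, 0.3]
opening: 0.028
grasp_force: 0.0
```

Request:
{"name": "send_rows", "arguments": {
  "moves": [
    [0.03,-0.06,0,0,0,0],
    [0.1,-0.17,0,0,0,0],
    [0.18,-0.3,0,0,0,0],
    [0.26,-0.44,0,0,0,0],
    [0.34,-0.58,0,0,0,0],
    [0.42,-0.71,0.06,0,0,0],
    [0.48,-0.82,0.12,0,0,0],
    [0.54,-0.92,0.2,0,0,0],
    [0.57,-0.98,0.25,0,0,0],
    [0.59,-1,0.29,0,0,0],
    [0.59,-1,0.3,0,0,0],
    [0.59,-1,0.3,0,0,0]
  ]
}}

```text
time_s: 2.5
position: [0.4745, 0.021, 0.2073]
tcp_rot: [[0.985, 0.171, -0.001], [0.171, -0.985, -0.0], [-0.001, 0.0, -1.0]]
force: [0.1, 0.6, 0.8]
opening: 0.006
grasp_force: 0.0
```

Run:
```python
from h import *
from rig import readout
s=readout.read_state(); p,d=viewer.capture("wrist"); cv2.imwrite("pics/w1.png",p[:,:,::-1])
np.savez("pics/w1.npz",p=p,d=d,pos=s['position'],R=s['tcp_rot'])
print(s['position'],s['force'],s['tcp_rot'])
for k,H,z in (("red",0,.058),("blue",112,.06),("orange",10,.06),("yellow",25,.06),("green",70,.06)):
    for a,b,c in blobs(p,(0,0,640,480),H,amin=150): print(k,a,b.tolist(),c.round(1),onplane("wrist",c,z,s).round(4))
```

```text
[0.47450655 0.02102853 0.20725416] [0.13103759 0.59872482 0.76601535] [[ 9.85239429e-01  1.71180058e-01 -8.09174833e-04]
 [ 1.71179782e-01 -9.85239729e-01 -3.98990755e-04]
 [-8.65530454e-04  2.54587053e-04 -9.99999593e-01]]
red 3410 [566, 71, 74, 84] [597. 113.] [ 0.597  -0.1695  0.058 ]
red 1417 [107, 188, 39, 51] [127.3 211.7] [0.4597 0.176  0.058 ]
blue 765 [174, 201, 34, 26] [190.9 213.3] [0.4677 0.1247 0.06  ]
orange 908 [549, 180, 50, 62] [564.6 204.9] [ 0.5257 -0.168   0.06  ]
orange 715 [229, 200, 33, 27] [245.5 213.8] [0.4748 0.0816 0.06  ]
orange 591 [625, 217, 15, 58] [633.6 246.9] [ 0.5021 -0.2373  0.06  ]
yellow 844 [339, 200, 32, 27] [354.4 213. ] [ 0.4903 -0.004   0.06  ]
yellow 252 [296, 322, 6, 66] [298.  354.7] [0.3551 0.0202 0.06  ]
yellow 351 [337, 322, 7, 68] [340.5 356.6] [ 0.3597 -0.0175  0.06  ]
yellow 6435 [64, 403, 425, 26] [302.4 416.9] [0.2895 0.0057 0.06  ]
green 669 [393, 201, 33, 26] [408.8 213.2] [ 0.4976 -0.0468  0.06  ]
```

View pics/w1.png

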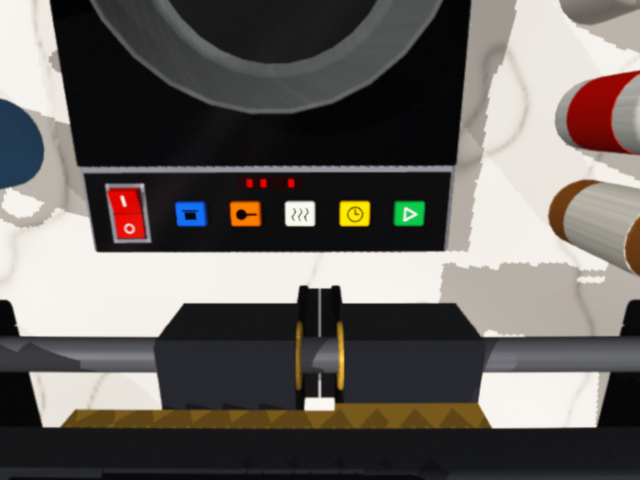

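The wrist view shows the bar half of the rocker at (124,200) as the far half, the keys in a row at v≈213, and the fingertips near (320,290). The key spacing (174 mm against 176) and the yaw of 9.9° fit the given sizes. The rocker press point is about (0.474, 0.180).

Request:
{"name": "send_rows", "arguments": {
  "moves": [
    [0.01,-0.05,0,0,0,0],
    [0.03,-0.15,0.03,0,0,0],
    [0.05,-0.28,0.1,0,0,0],
    [0.07,-0.41,0.2,0,0,0],
    [0.09,-0.52,0.31,0,0,0],
    [0.1,-0.59,0.4,0,0,0],
    [0.108,-0.625,0.46,0,0,0],
    [0.108,-0.625,0.5,0,0,0],
    [0.108,-0.625,0.52,0,0,0],
    [0.108,-0.625,0.528,0,0,0],
    [0.108,-0.625,0.528,0,0,0],
    [0.108,-0.625,0.528,0,0,0]
  ]
}}

```text
time_s: 3.75
position: [0.4749, 0.1801, 0.0763]
tcp_rot: [[0.985, 0.171, 0.001], [0.171, -0.985, 0.0], [0.001, 0.0, -1.0]]
force: [0.2, -0.0, 0.3]
opening: 0.004
grasp_force: 0.0
```

Run:
```python
from h import *
from rig import readout
s=readout.read_state(); p,d=viewer.capture("wrist"); cv2.imwrite("pics/w2.png",p[:,:,::-1])
print(s['position'],s['force'],s['tcp_rot'].round(4) if hasattr(s['tcp_rot'],'round') else s['tcp_rot'])
for k,H,z in (("red",0,.058),("blue",112,.06),("orange",10,.06),("yellow",25,.06),("green",70,.06)):
    for a,b,c in blobs(p,(0,0,640,480),H,amin=250): print(k,a,b.tolist(),c.round(1),onplane("wrist",c,z,s).round(4))
```

```text
[0.47488027 0.18011695 0.07625071] [ 0.23229527 -0.01423282  0.31881856] [[ 9.853e-01  1.707e-01  1.400e-03]
 [ 1.707e-01 -9.853e-01  2.000e-04]
 [ 1.400e-03  0.000e+00 -1.000e+00]]
red 316 [299, 282, 47, 22] [326.7 286.8] [0.4777 0.1776 0.058 ]
orange 1632 [483, 301, 54, 37] [509.7 318.7] [0.4771 0.0845 0.06  ]
yellow 358 [337, 321, 7, 69] [340.4 355.9] [0.442  0.1641 0.06  ]
yellow 6565 [64, 403, 425, 26] [296. 417.] [0.4007 0.1808 0.06  ]
```

View pics/w2.png

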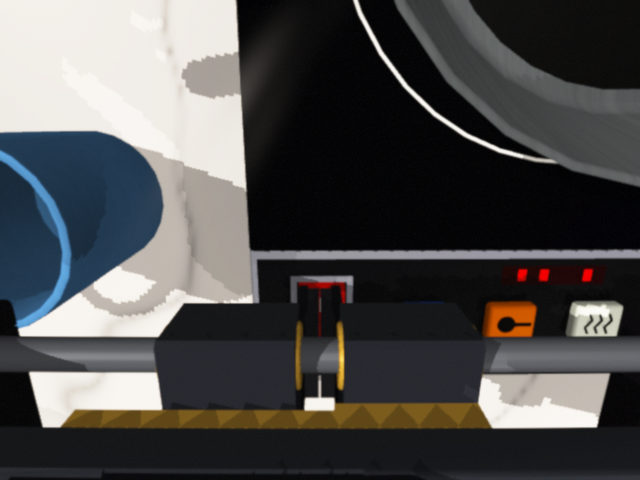

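The close view has the fingers centred on the rocker (frame u 291–354). The glass edge at v≈254 puts the TCP about 17 mm past the rocking axis, as intended. Pressing now.

Request:
{"name": "send_rows", "arguments": {
  "moves": [
    [0,0,0.02,0,0,0],
    [0,0,0.04,0,0,0],
    [0,0,0.048,0,0,0],
    [0,0,0.054,0,0,0],
    [0,0,0.06,0,0,0],
    [0,0,0.065,0,0,0],
    [0,0,0.069,0,0,0],
    [0,0,0.072,0,0,0],
    [0,0,0.072,0,0,0],
    [0,0,0.072,0,0,0]
  ]
}}

```text
time_s: 4.8
position: [0.4747, 0.1806, 0.0576]
tcp_rot: [[0.985, 0.172, 0.001], [0.172, -0.985, 0.0], [0.001, 0.0, -1.0]]
force: [1.3, -0.0, 1.0]
opening: 0.004
grasp_force: 0.8
```

Request:
{"name": "send_rows", "arguments": {
  "moves": [
    [0,0,0.0015,0,0,0],
    [0,0,0.003,0,0,0],
    [0,0,0.003,0,0,0]
  ]
}}

```text
time_s: 5.1
position: [0.4747, 0.1806, 0.0574]
tcp_rot: [[0.985, 0.172, 0.001], [0.172, -0.985, 0.0], [0.001, 0.0, -1.0]]
force: [0.3, -0.5, 5.3]
opening: 0.007
grasp_force: 3.1
```

Request:
{"name": "send_rows", "arguments": {
  "moves": [
    [0,0,-0.03,0,0,0],
    [0,0,-0.1,0,0,0],
    [-0.01,0.03,-0.2,0,0,0],
    [-0.02,0.1,-0.3,0,0,0],
    [-0.04,0.2,-0.35,0,0,0],
    [-0.05,0.29,-0.35,0,0,0],
    [-0.06,0.35,-0.35,0,0,0],
    [-0.066,0.387,-0.35,0,0,0],
    [-0.066,0.387,-0.35,0,0,0],
    [-0.066,0.387,-0.35,0,0,0]
  ]
}}

```text
time_s: 6.1
position: [0.4742, 0.0828, 0.1441]
tcp_rot: [[0.985, 0.171, -0.001], [0.171, -0.985, 0.0], [-0.001, -0.001, -1.0]]
force: [0.1, -0.8, 1.6]
opening: 0.006
grasp_force: 0.0
```

Run:
```python
from h import *
from rig import readout
s=readout.read_state(); p,d=viewer.capture("wrist"); cv2.imwrite("pics/w3.png",p[:,:,::-1])
print(s['position'],s['force'])
for k,H,z in (("red",0,.058),("blue",112,.06),("orange",10,.06),("yellow",25,.06),("green",70,.06)):
    for a,b,c in blobs(p,(0,0,640,480),H,amin=250): print(k,a,b.tolist(),c.round(1),onplane("wrist",c,z,s).round(4))
```

```text
[0.47419232 0.08277302 0.14412645] [ 0.14447048 -0.78958747  1.55593976]
red 2048 [156, 219, 42, 61] [176.8 248.5] [0.4586 0.1761 0.058 ]
blue 1090 [235, 234, 39, 31] [254.4 248.7] [0.468  0.1254 0.06  ]
orange 1114 [302, 233, 39, 32] [321.4 248.4] [0.4757 0.0824 0.06  ]
yellow 1249 [434, 233, 42, 32] [454.  248.5] [ 0.4905 -0.0029  0.06  ]
yellow 351 [337, 321, 7, 69] [340.4 356. ] [0.3991 0.0552 0.06  ]
yellow 6541 [63, 403, 427, 26] [296.7 416.9] [0.342  0.0777 0.06  ]
green 1024 [499, 233, 43, 32] [519.9 248.5] [ 0.4979 -0.0455  0.06  ]
```

View pics/w3.png

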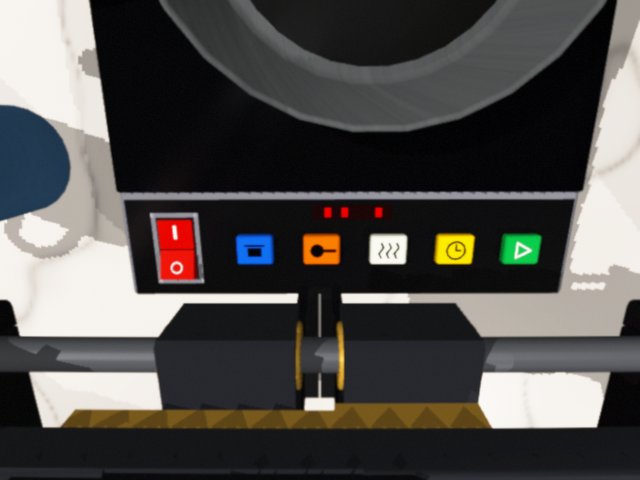

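The bar half of the rocker (175,233) is now flat and bright, and the circle half (178,266) is tipped, so the cooker is on. The fingers are in line with the orange key (321,248). Pressing orange.

Request:
{"name": "send_rows", "arguments": {
  "moves": [
    [0.004,0,0.05,0,0,0],
    [0.004,0,0.15,0,0,0],
    [0.004,0,0.24,0,0,0],
    [0.004,0,0.3,0,0,0],
    [0.004,0,0.325,0,0,0],
    [0.004,0,0.336,0,0,0],
    [0.004,0,0.342,0,0,0],
    [0.004,0,0.347,0,0,0],
    [0.004,0,0.351,0,0,0],
    [0.004,0,0.351,0,0,0],
    [0.004,0,0.351,0,0,0],
    [0.004,0,0.351,0,0,0]
  ]
}}

```text
time_s: 7.35
position: [0.4756, 0.0827, 0.0568]
tcp_rot: [[0.985, 0.172, 0.0], [0.172, -0.985, 0.0], [0.0, -0.0, -1.0]]
force: [-1.9, 2.3, 3.4]
opening: 0.007
grasp_force: 1.8
```

Request:
{"name": "send_rows", "arguments": {
  "moves": [
    [0,0,0.002,0,0,0],
    [0,0,0.002,0,0,0]
  ]
}}

```text
time_s: 7.55
position: [0.4756, 0.0827, 0.0561]
tcp_rot: [[0.985, 0.172, 0.0], [0.172, -0.985, 0.0], [0.0, -0.0, -1.0]]
force: [-1.2, 3.3, 3.4]
opening: 0.005
grasp_force: 2.1
```

Request:
{"name": "send_rows", "arguments": {
  "moves": [
    [0,0,-0.03,0,0,0],
    [0,0,-0.1,0,0,0],
    [0,0.04,-0.18,0,0,0],
    [0,0.13,-0.2,0,0,0],
    [0,0.24,-0.2,0,0,0],
    [0,0.35,-0.2,0,0,0],
    [0,0.44,-0.2,0,0,0],
    [0,0.5,-0.2,0,0,0],
    [0,0.526,-0.2,0,0,0],
    [0,0.526,-0.2,0,0,0],
    [0,0.526,-0.2,0,0,0]
  ]
}}

```text
time_s: 8.65
position: [0.4977, -0.0463, 0.106]
tcp_rot: [[0.985, 0.172, -0.001], [0.172, -0.985, 0.0], [-0.001, -0.001, -1.0]]
force: [-0.6, 0.5, 0.1]
opening: 0.008
grasp_force: 0.0
```

Run:
```python
from h import *
from rig import readout
s=readout.read_state(); p,d=viewer.capture("wrist"); cv2.imwrite("pics/w4.png",p[:,:,::-1])
print(s['position'],s['force'])
for k,H,z in (("red",0,.058),("blue",112,.06),("orange",10,.06),("yellow",25,.06),("green",70,.06)):
    for a,b,c in blobs(p,(0,0,640,480),H,amin=250): print(k,a,b.tolist(),c.round(1),onplane("wrist",c,z,s).round(4))
```

```text
[ 0.49772919 -0.04633227  0.10595484] [-0.62531718  0.48210731  0.05540788]
red 6630 [549, 70, 91, 120] [591.  127.5] [ 0.5982 -0.1695  0.058 ]
blue 1343 [0, 253, 44, 36] [ 20.3 270.6] [0.4687 0.1209 0.06  ]
orange 1751 [527, 216, 74, 80] [551.  245.6] [ 0.5344 -0.169   0.06  ]
orange 1037 [67, 252, 51, 37] [ 94.5 269.7] [0.4766 0.0791 0.06  ]
yellow 1624 [222, 252, 47, 37] [245.4 270. ] [ 0.4912 -0.0048  0.06  ]
yellow 361 [337, 322, 7, 69] [340.4 356. ] [ 0.4463 -0.0675  0.06  ]
yellow 6794 [63, 403, 426, 26] [297.  416.9] [ 0.3981 -0.0487  0.06  ]
green 1234 [301, 253, 44, 36] [323.  269.3] [ 0.4991 -0.0475  0.06  ]
```

View pics/w4.png

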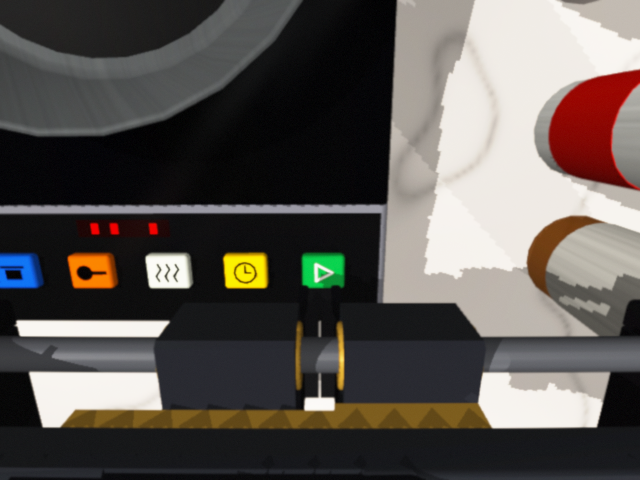

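The view puts the fingers on the green key (323,269), and all keys look up. Before going down I want the clearance from the oil bottle (590,260) to the gripper body.

Run:
```python
from h import *
p=np.load("pics/top0.npz")['p']
for a,b,c in blobs(p,(415,240,470,285),25,amin=8)+blobs(p,(415,240,470,285),15,amin=8): print(a,b.tolist(),c.round(1),onplane("top",c,.21).round(3),onplane("top",c,.1).round(3))
w=np.load("pics/side0.npz")['p']
print("side base",onplane("side",(369,209),0).round(3),"side cap",onplane("side",(371,155),.21).round(3))
```

```text
135 [439, 253, 13, 13] [445.  259.1] [ 0.516 -0.222  0.21 ] [ 0.519 -0.244  0.1  ]
278 [427, 250, 23, 21] [435.9 260.4] [ 0.513 -0.199  0.21 ] [ 0.516 -0.22   0.1  ]
side base [ 0.509 -0.208  0.   ] side cap [ 0.516 -0.215  0.21 ]
```

The bottle's near side is at y≈-0.19 and the gripper edge at about -0.14, so there are roughly 50 mm between them. Pressing green.

Request:
{"name": "send_rows", "arguments": {
  "moves": [
    [0.004,0,0.04,0,0,0],
    [0.004,0.002,0.11,0,0,0],
    [0.004,0.002,0.16,0,0,0],
    [0.004,0.002,0.178,0,0,0],
    [0.004,0.002,0.188,0,0,0],
    [0.004,0.002,0.195,0,0,0],
    [0.004,0.002,0.2,0,0,0],
    [0.004,0.002,0.201,0,0,0],
    [0.004,0.002,0.201,0,0,0],
    [0.004,0.002,0.201,0,0,0],
    [0.004,0.002,0.201,0,0,0]
  ]
}}

```text
time_s: 9.8
position: [0.4992, -0.0472, 0.056]
tcp_rot: [[0.985, 0.172, 0.0], [0.172, -0.985, 0.0], [0.0, -0.0, -1.0]]
force: [-1.8, 1.3, 4.1]
opening: 0.004
grasp_force: 2.1
```

Request:
{"name": "send_rows", "arguments": {
  "moves": [
    [0,0,-0.03,0,0,0],
    [0,0,-0.1,0,0,0],
    [0,-0.04,-0.2,0,0,0],
    [0,-0.1,-0.32,0,0,0],
    [0,-0.15,-0.42,0,0,0],
    [0,-0.2,-0.5,0,0,0],
    [0,-0.2,-0.5,0,0,0],
    [0,-0.2,-0.5,0,0,0]
  ]
}}

```text
time_s: 10.6
position: [0.4917, 0.0015, 0.1812]
tcp_rot: [[0.985, 0.172, 0.003], [0.172, -0.985, -0.001], [0.003, 0.002, -1.0]]
force: [-0.2, 0.2, -0.9]
opening: 0.003
grasp_force: 0.0
```

Run:
```python
from h import *
from rig import readout
p,d=viewer.capture("wrist"); cv2.imwrite("pics/w5.png",p[:,:,::-1])
```

```text
(no output)
```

View pics/w5.png

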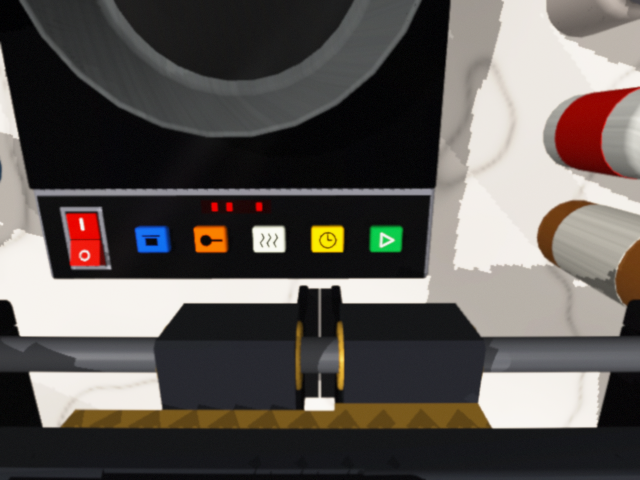

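The rocker (83,238) and keys are all visible and nothing has moved. I'll check the rocker's slope with the depth image before handing in.

Run:
```python
from h import *
from rig import readout
def hts(d,pos,R,pts):
    s=dict(position=pos,tcp_rot=R)
    for u,v in pts:
        z=np.median(d[v-1:v+2,u-1:u+2]); o,r=ray("wrist",(u,v),s); print((u,v),(o+r*z).round(4))
w=np.load("pics/w1.npz"); print("before"); hts(w['d'],w['pos'],w['R'],[(115,192),(116,202),(118,212),(119,222),(121,234),(245,206),(160,200)])
s=readout.read_state(); p,d=viewer.capture("wrist"); print("now"); hts(d,s['position'],s['tcp_rot'],[(70,216),(71,226),(72,237),(74,250),(75,262),(210,231),(386,231),(118,230)])
```

```text
before
(115, 192) [0.475  0.1846 0.0614]
(116, 202) [0.4663 0.185  0.0585]
(118, 212) [0.4579 0.1839 0.057 ]
(119, 222) [0.4495 0.1831 0.0566]
(121, 234) [0.4396 0.1811 0.0568]
(245, 206) [0.4808 0.0828 0.0593]
(160, 200) [0.4728 0.1519 0.0543]
now
(70, 216) [0.4732 0.1872 0.0564]
(71, 226) [0.4657 0.1862 0.0568]
(72, 237) [0.4568 0.186  0.056 ]
(74, 250) [0.4477 0.183  0.0586]
(75, 262) [0.4395 0.1805 0.0617]
(210, 231) [0.4806 0.0823 0.0597]
(386, 231) [ 0.5029 -0.046   0.0593]
(118, 230) [0.4676 0.1526 0.0539]
```

The rocker is fully on: its bar half is now level and the circle half raised. The orange and green keys are back up.

```bash
python3 -c "
from rig import ticket
print(ticket.hand_in())"
```

```text
the job is handed in; nothing more can be done
None
```

I switched the cooker on at the rocker, then pressed the orange frying key and then the green start key, each with about 3–5 N and released before the next, and handed the job in at about 11 s; depth readings showed the rocker fully on and both keys back up, but I had no direct readout that the keypresses registered.

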